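# Shim the low corner of a rack shelf to level

## Robot

A 7-joint arm with a two-finger parallel gripper is mounted at the origin on the work surface. World frame = base frame: x ahead of the robot, y to its left, z up, the work surface at z = 0. Lengths are in m, angles in rad, forces in N, time in s.
With the tool pointing down it reaches from about 0.425 to 0.95 m from the base axis. Payload 4.7 kg.
Tool frame: the origin (TCP) lies on the centre line of the jaws, within the pads' length; the fingertips stand 14 mm ahead of it and the grasp point (between the pads) lies 5 mm behind it; z points along the fingers, y is the line along which they close (so a half turn about z gives the same grasp; the last joint's range is limited). The gripper opens to 85 mm and grips with 20 to 120 N. Pads are 22 mm wide; open, the fingers measure 114 mm over their backs; the gripper's body (76 mm by 85 mm) begins 54 mm behind the grasp point. The pads swing forward as they close: fully open they stand 13 mm farther back than shut.
Start: joints at [1.266, 0.469, -0.049, 1.532, 0.024, 1.141, -0.082], TCP at [0.184, -0.649, 0.245] pointing down, gripper open.
Joint ranges: [-2.59, 2.59], [-0.33, 1.99], [-1.39, 1.29], [0.1, 2.45], [-1.04, 4.18], [0.21, 1.99], [-2.66, 2.66]. Speed limits (rad/s): [2.57, 2.57, 3.14, 3.14, 3.14, 3.14, 3.14].

## Interface

Orientations are given as a rotation vector (axis times angle).
In Python, from rig import readout, eyes, close_job gives the robot as it stands. The module is installed in compiled form; this text tells all that it offers.
- The arm moves only by the tool servo_tool, never from a script. Its argument "rows" is text: rows parted by semicolons, each of 4 numbers parted by spaces: the shift along the tool's x, y, z each as a share of 20 mm, from -1 to 1, then the turn about the tool's z as a share of 5 degrees, from -1 to 1. In form: x y z turn; .... A call has 1 to 12 rows; each row shifts and turns the commanded pose from where the row before left it, along the tool's axes as they then stand; what a row does not reach is not made up. A row lasts 1/12 s, in which the tool goes at most 41.7 mm and 7.16 degrees, less where a joint would pass 70% of its speed; a pose out of reach is approached as far as the arm can. A call with a number of a shift or a turn outside -1 to 1 is refused whole. A call with a gripper value outside its range is refused whole. "fingers" is the closure, from -1 (fully open) to 1 (shut), so that 0 is half open, set as the call begins (left out, the last holds). The fingers move at their own pace and stop on an object; "squeeze" is the grip in N (left out, the last holds). Time passes only in rows, so rows that do not move let the fingers close. It gives the time, the measured TCP pose, the force, the opening and the grip force at its end, in the units of the state.
- readout.read_state(): the state, without advancing time (a new reading comes with each control period).
- eyes.grab_frame(name): name is "scene" or "side" or "wrist"; returns (picture, depth): 384x512x3 uint8, red, green, blue; 384x512 float32, m along the optical axis (not along the pixel's ray), 0 where there is no reading.
- eyes.camera_model(name): a dict with "K" (3x3 intrinsics, pixels), "k1" (the pictures are not rectified: a ray, as slopes to the right and down, at radius r is drawn at 1 + k1 r^2 times it, then the intrinsics apply), "eye" and "attitude" of the camera in the world. Camera axes: x right, y down, z forward; pixel columns grow to the right and rows downward; lengths in m; the calibration is good to about 2 mm. A picture is of the moment at which its call begins: read the wrist's pose just before it. camera_model takes no time and is no camera call; for the wrist camera it gives the pose at the moment of the call.
- close_job(): hands the job in; it is judged then, once.
The state is a dict: "t": time; "joint_positions": joint angles; "qvel": joint speeds; "joint_efforts": joint torques, N m; "eef_pos": TCP position; "tool_rot": TCP orientation; "wrist_force": force on the tool from outside, world axes, zero at the start; "torque": the same for the moment, N m; "grip_width": opening from 0.0 (shut) to 1.0 (fully open); "grip_force": force on a finger pad.
Only numpy, scipy, OpenCV 4.12 (cv2) and the standard library are available. Lean on these libraries where they do the work, as an engineer would, in place of code of your own. Each camera call takes 0.05 s, during which the arm holds its last target. There are 200 camera calls.

## Task

The rack shelf on the bench has sagged at one corner. Take the wedge shim (not the flat packer), set it flat on the bench and push it nose first under the bar foot at that low corner, slowly and without forcing it, until the bubble of the level on the shelf sits between its two black lines, taking care not to drive the bubble well out past the middle on the other side; then let go and leave the shim there bearing the corner. Raise the shelf with the shim only, do not press, knock or lift the shelf itself, and leave the packer, the torch and the tape where they are.

Things in the scene. Friction and masses are not known exactly. Their poses are not given: they have to be found in the camera images.
- packer: Flat plastic bar, 155 x 34 x 12 mm, no taper and no grip block. Not needed. Lies beside the shim; which of them is nearer the robot changes. Origin on the underside, 15 mm from one end, +x along the bar.
- shim: Hard plastic wedge, 154 x 34 mm, 0.13 kg, with a grip block. Origin: underside, below the block's middle; +x to the thin nose, z up. Nose at x=+139 mm, 4 mm thick; top rises 1 in 5 to 26 mm at x=+30 and stays so to the back end, x=-14. Block: 28 (x) x 34 mm (y), up to 45 mm above the bench; pinch it across y. Starts flat, nose roughly to the robot's left (+y).
- tray: Black vented rack shelf, 260 (x) x 380 mm (y), rim 14 mm high. Seesaws on two bolted feet, far right and near left; its near right corner hangs on a short rubber foot. Origin at the far right foot, shelf middle at x=-110, y=+170 mm, z up; underside 26 to 32 mm over the bench when level. A power unit (44 mm high) stands on it, 53 mm in from the right edge. Height and weight vary: go by the bubble.
- corner_foot (a point): Lowest point of the round bar foot (14 mm thick, along the shelf's x, 23 mm to either side) under the low corner, 20 mm in from the right and near edges. Axes as the shelf's: drive the shim along +y, its middle line under this point. 8 to 14 mm above the bench at the start, 16 to 22 when level. Bears 5 to 10 N on the shim; 6 to 17 N drive it; friction holds it where left.
- vial_mid (a point): Top middle of the level's vial: aluminium bar level, 190 x 34 mm, along the shelf's x, with a green glass vial 138 mm long in its top. Two black lines, 18 mm to either side of the middle.
- bubble (a joint): White bubble (26 mm long) along the vial, m: 0 = centred, positive = towards the shelf's +x (away from the robot), where it stands about 30 mm off while the corner is low. Within 3.5 mm it is between the lines. With the foot on the wedge it moves about 0.7 mm towards zero, then negative, per mm the shim goes in. It shifts again a little when the shim is let go.
- tape: Grey ring of tape, 90 mm across, 24 mm high; leave it. Origin on its underside.
- torch: Pocket torch, 140 mm long, 35 mm thick; leave it. Origin on its underside.

How it is judged:
On the way, in this order (a step that is already met when the one before it is completed fails the run):
1. the shim, flat on the bench, takes up the low corner while the bubble is still off (contact force between shim and tray above 1 N and value of joint bubble above 0.006 m and angle between shim's own z axis and vertical below 0.08 rad), for 0.1 s.
2. the bubble comes between the lines with the corner borne by the shim (contact force between shim and tray above 2 N and value of joint bubble between -0.0035 and 0.0035 m), for 0.3 s.
At the end, for the whole second after the job is handed in: The bubble rests within 3.5 mm of the middle (between the lines), the low corner's bar foot bears on the shim's slope with more than 2 N, the shim lies flat (within 0.05 rad) and still, its grip block outside the shelf, and nothing is held (all of step 2 and angle between shim's own z axis and vertical below 0.05 rad and linear speed of shim below 0.005 m/s and y of shim in the frame of corner_foot below -0.03 m); the robot touches nothing.
It fails at once if the bubble ran more than 15 mm past the middle: the corner was driven too high (value of joint bubble below -0.015 m).
It fails at once if the shim was forced: more than 25 N between shim and shelf (contact force between shim and tray above 25 N).
It fails at once if the robot pressed or lifted the shelf itself (more than 5 N) (contact force between any of the arm, the fingers and tray above 5 N).
It fails at once if the flat packer was moved more than 40 mm (distance of packer from where it was at the start of the episode above 0.04 m).
It fails at once if the torch or the tape was moved more than 40 mm (distance of any of tape, torch from where it was at the start of the episode above 0.04 m).
It also fails if it takes over 61 s, if anything falls off the work surface, if the arm or the gripper's body presses on something with over 40 N, if the wrist force passes 120 N, or if a joint passes its speed limit or range.

## Working session

There is one attempt and no reset: what is moved stays moved. The work goes in short steps, Python scripts to look and compute and a tool call to move; the robot and the scene stay as the last step left them, time stands still between calls to the robot, and variables do not carry over. Pictures are saved under pics/ and viewed, at most 10 in all, crops included, and the job is handed in when it is done.

Besides the shell and the picture viewer there is one more tool, called after "Request:" in YAML: its name, and indented under it one key for each argument. servo_tool: Moves the arm, as the interface text tells. Its arguments: {"type":"object","properties":{"rows":{"type":"string"},"fingers":{"type":"number"},"squeeze":{"type":"number"}},"required":["rows"]}

```bash
mkdir -p pics
cat > h.py <<'E'
import numpy as np, cv2
from rig import readout, eyes, close_job
from scipy.spatial.transform import Rotation as R
def att(m):
    a=np.array(m["attitude"],float)
    return a if a.shape==(3,3) else (R.from_rotvec(a).as_matrix() if a.size==3 else R.from_quat(a).as_matrix())
def rays(m,uv):
    K=np.array(m["K"],float); uv=np.array(uv,float).reshape(-1,1,2)
    n=cv2.undistortPoints(uv,K,np.array([m["k1"],0,0,0.]),None,None).reshape(-1,2)
    return np.c_[n,np.ones(len(n))]@att(m).T
def onplane(m,uv,z):
    d=rays(m,uv); e=np.array(m["eye"]); return e+d*((z-e[2])/d[:,2])[:,None]
def cloud(m,uv,D):
    uv=np.array(uv).reshape(-1,2); z=D[uv[:,1].astype(int),uv[:,0].astype(int)]
    return np.array(m["eye"])+rays(m,uv)*z[:,None]
def save(n,p): cv2.imwrite("pics/"+n+".png",p[:,:,::-1])
E
python3 - <<'E'
from h import *
for c in("scene","side"):
    m=eyes.camera_model(c);print(c,m)
    p,D=eyes.grab_frame(c);np.savez(c,p=p,D=D);save(c,p)
print(readout.read_state())
E
```

```text
scene {'K': array([[431.34115648,   0.        , 250.9406876 ],
       [  0.        , 431.34115648, 190.72241451],
       [  0.        ,   0.        ,   1.        ]]), 'k1': -0.16629051927335597, 'eye': array([ 1.40751119, -0.39357938,  1.14629612]), 'attitude': array([-2.08094504, -1.45960133,  0.48219267])}
side {'K': array([[397.69025809,   0.        , 253.16195306],
       [  0.        , 397.69025809, 192.69240116],
       [  0.        ,   0.        ,   1.        ]]), 'k1': 0.0264189611555015, 'eye': array([ 0.36995965, -0.67450665,  0.77504676]), 'attitude': array([-2.36480136,  0.48341287, -0.19599687])}
{'t': 0.1, 'joint_positions': array([ 1.26609696,  0.46936385, -0.04858408,  1.5335696 ,  0.02408403,
        1.14103534, -0.08228357]), 'qvel': array([ 0.00215136, -0.00247842, -0.00045385, -0.0034287 , -0.0004358 ,
        0.00110308, -0.0002626 ]), 'joint_efforts': array([ 7.19307973e-04, -5.11516786e+01, -4.71347524e-02, -2.38391143e+01,
        1.07360864e-02,  4.39747513e-03, -1.12893878e-05]), 'eef_pos': array([ 0.18368614, -0.64899772,  0.24436631]), 'tool_rot': array([-3.11001367e+00, -4.31655174e-01,  4.70884649e-04]), 'wrist_force': array([0.06682356, 0.10819273, 0.45600451]), 'torque': array([-0.03033781, -0.00062757,  0.00285657]), 'grip_force': 0.0, 'grip_width': 0.9981684279135501}
```

View pics/scene.png

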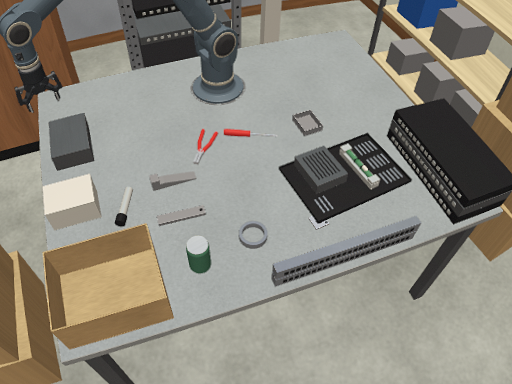

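View pics/side.png

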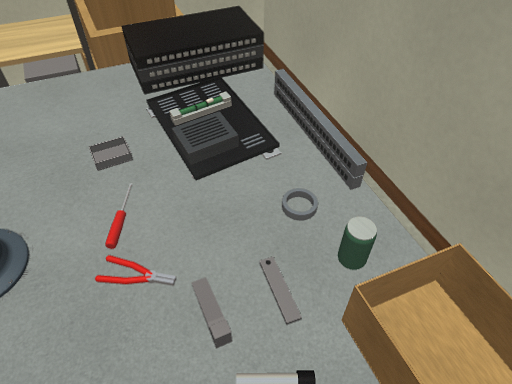

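The scene view shows the shim at about (172,180) with its block at (155,181), the packer at (182,214), the torch at (124,206) and the tape at (253,234). The side view shows the shim block at (221,335), the shim nose at (200,282), the packer at (280,290), the shelf's low corner at (197,178), its far-right corner at (278,148), and the level at (200,107).

```bash
cat > m.py <<'E'
from h import *
m=eyes.camera_model("side");f=np.load("side.npz");p,D=f["p"],f["D"]
v,u=np.mgrid[0:384,0:512];uv=np.c_[u.ravel(),v.ravel()]
P=cloud(m,uv,D).reshape(384,512,3);ok=D>0
def sub(u0,u1,v0,v1,zlo,zhi):
    s=np.zeros_like(ok);s[v0:v1,u0:u1]=1
    return P[s&ok&(P[...,2]>zlo)&(P[...,2]<zhi)]
print("bench z",np.median(P[200:240,180:260,2]))
for n,a in dict(shim=(180,240,270,355,.008,.06),block=(180,240,270,355,.036,.06),packer=(252,305,250,328,.007,.03),tape=(275,325,180,225,.01,.05)).items():
    q=sub(*a).astype(np.float32);r=cv2.minAreaRect(q[:,:2]*1000)
    print(n,len(q),q[:,2].max(),r,cv2.boxPoints(r).round(0).tolist())
# tray
q=sub(140,282,70,185,.028,.12);
for n,uvp,z in [("corner",(197,178),.04),("farR",(278,148),.05)]:
    print(n,onplane(m,[uvp],z))
dark=(p.max(2)<60);s=np.zeros_like(ok);s[70:182,140:282]=1
t=P[s&dark&ok&(P[...,2]>.02)&(P[...,2]<.06)].astype(np.float32)
r=cv2.minAreaRect(t[:,:2]*1000);print("tray",len(t),r,cv2.boxPoints(r).round(0).tolist())
E
python3 m.py
```

```text
bench z -0.0006229981115773442
shim 1097 0.04720565 ((442.0185852050781, -306.715576171875), (34.348480224609375, 139.78179931640625), 0.5804421901702881) [[424.0, -237.0], [426.0, -377.0], [460.0, -376.0], [458.0, -237.0]]
block 287 0.04720565 ((442.406005859375, -361.7317199707031), (33.715003967285156, 28.920547485351562), 0.5059265494346619) [[425.0, -347.0], [426.0, -376.0], [459.0, -376.0], [459.0, -347.0]]
packer 1092 0.015591454 ((593.1306762695312, -310.4524230957031), (158.8835906982422, 35.25655746459961), 86.6712417602539) [[571.0, -389.0], [606.0, -391.0], [615.0, -232.0], [580.0, -230.0]]
tape 518 0.027232347 ((741.6597900390625, -120.80352783203125), (88.19434356689453, 89.12296295166016), 85.39632415771484) [[694.0, -161.0], [783.0, -168.0], [790.0, -80.0], [701.0, -73.0]]
corner [[0.5249129  0.03998143 0.04      ]]
farR [[0.76257709 0.0539089  0.05      ]]
tray 5054 ((696.9362182617188, 320.25677490234375), (405.5541687011719, 497.1370849609375), 5.536495685577393) [[471.0, 548.0], [519.0, 53.0], [923.0, 92.0], [875.0, 587.0]]
```

Run:
```python
from h import *
a=np.load("scene.npz")["p"][130:230,270:420]; b=np.load("side.npz")["p"][75:185,140:285]
cv2.imwrite("pics/c.png",np.hstack([cv2.resize(x,(400,300),interpolation=3) for x in(a,b)])[:,:,::-1])
```

```text
(no output)
```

View pics/c.png

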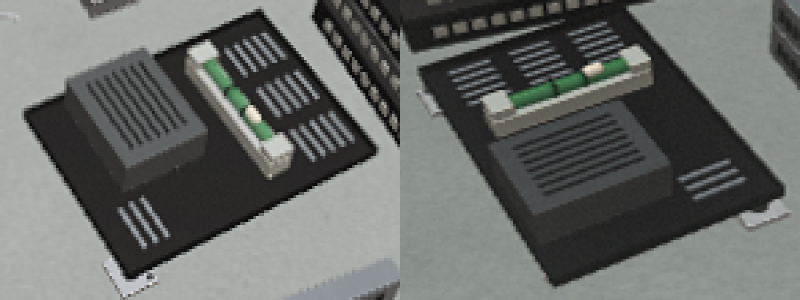

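The crops show the bubble toward the far end, outside the lines. The low corner is at side pixel (196,179), the far-right corner at about (280,145), and the near-left corner at about (146,100).

```bash
cat >> m.py <<'E'
print("----")
n,l=cv2.connectedComponents((dark&ok&(P[...,2]>.015)).astype(np.uint8))
near=P[...,1]
def edge(pts,axis):
    # y (or x) minimum per 5mm bin of other axis, robust line
    o=1-axis; b=np.round(pts[:,o]/.006); X=[]
    for k in np.unique(b):
        g=pts[b==k]
        if len(g)>4: X.append([g[:,o].mean(),np.percentile(g[:,axis],4)])
    X=np.array(X)
    for _ in range(4):
        c=np.polyfit(X[:,0],X[:,1],1);e=X[:,1]-np.polyval(c,X[:,0]);X=X[abs(e)<max(2*e.std(),.001)]
    return c,e.std(),len(X)
t=P[s&dark&ok&(P[...,2]>.02)&(P[...,2]<.06)]
a=edge(t[(t[:,0]>.535)&(t[:,0]<.74)&(t[:,1]<.2)],1);print("right edge y(x)",a,np.degrees(np.arctan(a[0][0])))
b=edge(t[(t[:,1]>.07)&(t[:,1]<.36)&(t[:,0]<.6)],0);print("near edge x(y)",b,np.degrees(np.arctan(b[0][0])))
y=0.05
for _ in range(9): x=np.polyval(b[0],y);y=np.polyval(a[0],x)
print("corner",x,y)
c=P[s&ok&dark&(np.hypot(P[...,0]-x,P[...,1]-y)<.02)&(P[...,2]>.005)];print("corner z",np.percentile(c[:,2],[2,10,50,90,98]))
far=P[s&ok&dark&(np.hypot(P[...,0]-.765,P[...,1]-.07)<.03)];print("far z",np.percentile(far[:,2],[2,10,50,90,98]) if len(far) else 0)
# second view corner check
for n_,uv_,z_ in [("side",(196,177),.036),("scene",(279,169),.036),("scene",(318,220.5),.048),("side",(280,143),.048),("side",(146.5,100),.048)]: print(n_,onplane(eyes.camera_model(n_),[uv_],z_))
# level
w=(p.min(2)>150)&s&ok&(P[...,2]>.05);q=P[w];print("level",len(q),cv2.minAreaRect((q[:,:2]*1000).astype(np.float32)),np.percentile(q[:,2],[5,50,95]))
E
python3 m.py | sed -n '/----/,$p'
```

```text
----
right edge y(x) (array([0.10244071, 0.00210761]), np.float64(0.0004601193757089686), 32) 5.849016942776939
near edge x(y) (array([-0.11110177,  0.53081593]), np.float64(0.0007347106400951227), 38) -6.339663182937873
corner 0.524610989029624 0.05584912793136366
corner z [0.01739725 0.02045299 0.02556186 0.03119671 0.03245026]
far z [0.00789729 0.01433374 0.03090016 0.03924507 0.04022202]
side [[0.52448501 0.04834516 0.036     ]]
scene [[0.53929768 0.05315043 0.036     ]]
scene [[0.78398642 0.08165851 0.048     ]]
side [[0.77786747 0.07264738 0.048     ]]
side [[0.48337738 0.41666413 0.048     ]]
level 177 ((625.9321899414062, 308.3304138183594), (186.55291748046875, 37.814125061035156), 5.162323951721191) [0.05120906 0.06363709 0.07209811]
```

Request:
servo_tool:
  rows: "0 0 0 -1;0 0 0 -1;0 0 0 -1;0 0 0 -1;0 0 0 -1;0 0 0 -1;0 0 0 -1;0 0 0 -1;0 0 0 -1;0 0 0 -1;0 0 0 -1;0 0 0 -1"
  fingers: -1

```text
t: 1.1
eef_pos: [0.1837, -0.6492, 0.2447]
tool_rot: [-2.474, -1.935, -0.001]
wrist_force: [0.1, -0.1, 0.1]
grip_width: 0.999
grip_force: 0.0
```

Request:
servo_tool:
  rows: "0 0 0 -1;0 0 0 -1;0 0 0 -0.8;0.8 0.9 0 0;0.8 0.9 0 0;0.8 0.9 0 0;0.8 0.9 0 0;0.8 0.9 0 0;0.8 0.9 0 0;0.8 0.9 0 0;0 0 0 0;0 0 0 0"

```text
t: 2.1
eef_pos: [0.3116, -0.5366, 0.2451]
tool_rot: [-2.221, -2.221, -0.001]
wrist_force: [-0.1, -0.3, -0.2]
grip_width: 1.0
grip_force: 0.0
```

Request:
servo_tool:
  rows: "0.84 0.66 0.5 0;0.84 0.66 0.5 0;0.84 0.66 0.5 0;0.84 0.66 0.5 0;0.84 0.66 0.5 0;0.84 0.66 0.5 0;0.84 0.66 0.5 0;0.84 0.66 0.5 0;0.84 0.66 0.5 0;0.84 0.66 0.5 0;0 0 0 0;0 0 0 0"

```text
t: 3.1
eef_pos: [0.4424, -0.3704, 0.1445]
tool_rot: [-2.223, -2.218, 0.001]
wrist_force: [-0.4, -1.0, -0.1]
grip_width: 0.997
grip_force: 0.0
```

Run:
```python
from h import *
print(readout.read_state()["eef_pos"])
m=eyes.camera_model("wrist");p,D=eyes.grab_frame("wrist");save("w1",p);print(m)
v,u=np.mgrid[0:384,0:512];P=cloud(m,np.c_[u.ravel(),v.ravel()],D).reshape(384,512,3)
k=(D>0)&(P[...,0]>.40)&(P[...,0]<.49)&(P[...,1]>-.40)&(P[...,1]<-.2)
for zl,zh in((.038,.055),(.008,.055)):
    q=P[k&(P[...,2]>zl)&(P[...,2]<zh)];print(len(q),np.median(q[:,2]) if len(q) else 0,cv2.minAreaRect((q[:,:2]*1000).astype(np.float32)) if len(q) else 0)
```

```text
[ 0.44242483 -0.37037322  0.1445452 ]
{'K': array([[272.21089512,   0.        , 257.00223208],
       [  0.        , 272.21089512, 186.85106323],
       [  0.        ,   0.        ,   1.        ]]), 'k1': 0.011943243539463265, 'eye': array([ 0.44330136, -0.30222033,  0.2735907 ]), 'attitude': array([ 2.86789204e+00, -2.24207008e-03, -1.87135251e-03])}
1250 0.04524495318941618 ((442.74603271484375, -361.0600891113281), (33.755210876464844, 28.329143524169922), 0.4799616038799286)
6217 0.02139495196205038 ((442.03173828125, -303.2191467285156), (35.0233268737793, 143.97869873046875), 0.9169262051582336)
```

View pics/w1.png

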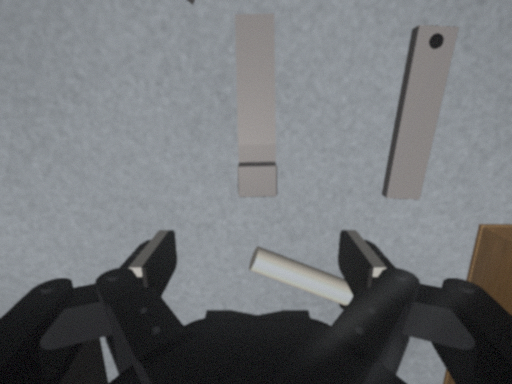

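The wrist view shows the shim block top at (257,180), its nose at (255,15), the packer on the right at (420,110), and the torch from (258,260) to (350,290), behind the block. I'll check the torch's clearance before descending.

Run:
```python
from h import *
m=eyes.camera_model("wrist");print(onplane(m,[(258,245),(262,272),(345,283),(257,165),(257,195)],.03).round(3))
```

```text
[[ 0.443 -0.432  0.03 ]
 [ 0.447 -0.462  0.03 ]
 [ 0.533 -0.476  0.03 ]
 [ 0.443 -0.352  0.03 ]
 [ 0.442 -0.38   0.03 ]]
```

Request:
servo_tool:
  rows: "0.2 0 0.8 -0.14;0 0 0.8 0;0 0 0.8 0;0 0 0.8 0;0 0 0.8 0;0 0 0.8 0;0 0 0.7 0;0 0 0.3 0;0 0 0 0;0 0 0 0"

```text
t: 3.98
eef_pos: [0.4424, -0.3677, 0.0297]
tool_rot: [2.213, 2.229, -0.001]
wrist_force: [-0.1, -0.0, 0.4]
grip_width: 0.997
grip_force: 0.0
```

Request:
servo_tool:
  rows: "0 0 0 0;0 0 0 0;0 0 0 0;0 0 0 0;0 0 0 0;0 0 0 0;0 0 0 0;0 0 0 0;0 0 0 0;0 0 0 0;0 0 0 0;0 0 0 0"
  fingers: 1
  squeeze: 40

```text
t: 4.98
eef_pos: [0.4433, -0.3668, 0.03]
tool_rot: [2.211, 2.23, -0.0]
wrist_force: [-0.2, -0.6, 5.8]
grip_width: 0.392
grip_force: 40.9
```

Request:
servo_tool:
  rows: "0 0 -0.6 0;0 0 -0.6 0;0.9 0 0 0;0.9 0 0 0;0.9 0 0 0;0.9 0 0 0;0.9 0 0 0;0.9 0 0 0;0.9 0 0 0;0.9 0 0 0;0 0 0 0;0 0 0 0"

```text
t: 5.98
eef_pos: [0.4419, -0.2217, 0.0541]
tool_rot: [2.209, 2.233, 0.0]
wrist_force: [-0.2, 0.0, -1.4]
grip_width: 0.389
grip_force: 40.2
```

Request:
servo_tool:
  rows: "0.78 0.87 0 0;0.78 0.87 0 0;0.78 0.87 0 0;0.78 0.87 0 0;0.78 0.87 0 0;0.78 0.87 0 0;0.78 0.87 0 0;0 0 0 -0.56;0 0 0 -0.56;0 0 0 0;0 0 0 0"

```text
t: 6.9
eef_pos: [0.5624, -0.1135, 0.0534]
tool_rot: [2.103, 2.333, -0.001]
wrist_force: [-0.1, -0.7, -1.4]
grip_width: 0.392
grip_force: 40.3
```

```bash
cat > w.py <<'E'
from h import *
import sys
s=readout.read_state();print(s["t"],s["eef_pos"],s["wrist_force"])
Rm=R.from_rotvec(s["tool_rot"]).as_matrix();print("toolx yaw",np.degrees(np.arctan2(Rm[1,0],Rm[0,0])),"tilt",Rm[2])
m=eyes.camera_model("wrist");p,D=eyes.grab_frame("wrist");save(sys.argv[1],p);np.savez("w",p=p,D=D)
v,u=np.mgrid[0:384,0:512];P=cloud(m,np.c_[u.ravel(),v.ravel()],D).reshape(384,512,3)
E
python3 w.py w2
```

```text
6.9 [ 0.56244658 -0.11352035  0.0533975 ] [-0.12706853 -0.6633111  -1.35736925]
toolx yaw 95.92780477726123 tilt [-5.23456346e-04 -1.31192826e-05 -9.99999863e-01]
```

View pics/w2.png

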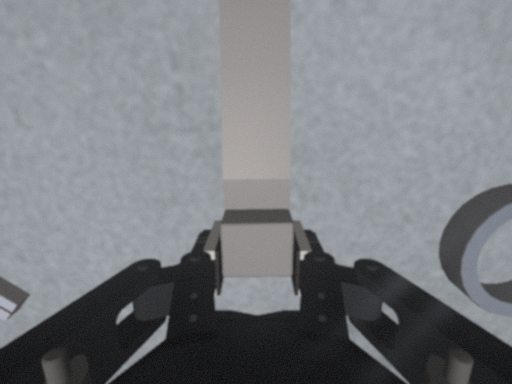

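The wrist view shows the shim held squarely, block top at (257,248), wedge pointing up the picture along column 255. The tape is at (490,245), well clear. Next I'll read the bubble.

```bash
cat > bub.py <<'E'
from h import *
import sys
def measure(c,verbose=0):
    m=eyes.camera_model(c);p,D=eyes.grab_frame(c)
    g=p.astype(float);x0,x1,y0,y1={"scene":(325,400,130,200),"side":(160,245,80,130)}[c]
    mask=np.zeros(p.shape[:2],bool);mask[y0:y1,x0:x1]=1
    green=mask&(g[...,1]-g[...,0]>25)&(g[...,1]-g[...,2]>10)
    vv,uu=np.nonzero(green);W=onplane(m,np.c_[uu,vv],.07)
    vx,vy,cx,cy=cv2.fitLine(W[:,:2].astype(np.float32),cv2.DIST_HUBER,0,.001,.001).ravel()
    if vx<0: vx,vy=-vx,-vy
    t=np.arange(-.09,.09,.0005)
    o=np.zeros(len(t));gg=o.copy();r=o.copy()
    Rm=att(m)
    for off in(-.003,0,.003):
        X=np.c_[cx+t*vx-off*vy,cy+t*vy+off*vx,np.full(len(t),.07)]
        q=(X-np.array(m["eye"]))@Rm
        px=cv2.projectPoints(q,np.zeros(3),np.zeros(3),np.array(m["K"]),np.array([m["k1"],0,0,0.]))[0].astype(np.float32)
        s=cv2.remap(p,px[:,:,0],px[:,:,1],cv2.INTER_LINEAR).astype(float).reshape(-1,3)
        r+=s[:,0]/3;gg+=s[:,1]/3
    if verbose:
        print(c,len(vv),"axis yaw",np.degrees(np.arctan2(vy,vx)),cx,cy)
        for i in range(0,len(t),5): print(f"{t[i]*1e3:.1f}:{r[i]:.0f}/{gg[i]:.0f}",end=" ")
        print()
        cv2.imwrite("pics/b_%s.png"%c,cv2.resize(p[y0:y1,x0:x1],None,fx=6,fy=6,interpolation=3)[:,:,::-1])
    return p,t,r,gg
if __name__=="__main__":
    for c in("scene","side"): p,*_=measure(c,1)
    save("side2",p)
E
python3 bub.py
```

```text
scene 130 axis yaw 6.9781075 0.62544423 0.30742237
-90.0:144/148 -87.5:184/188 -85.0:205/209 -82.5:206/209 -80.0:204/207 -77.5:203/206 -75.0:203/206 -72.5:204/206 -70.0:203/206 -67.5:193/198 -65.0:160/178 -62.5:110/151 -60.0:84/140 -57.5:84/143 -55.0:89/145 -52.5:93/148 -50.0:94/150 -47.5:94/149 -45.0:92/149 -42.5:94/150 -40.0:92/148 -37.5:93/148 -35.0:91/147 -32.5:92/148 -30.0:93/149 -27.5:93/149 -25.0:94/150 -22.5:92/146 -20.0:81/128 -17.5:62/95 -15.0:53/83 -12.5:58/102 -10.0:69/125 -7.5:77/135 -5.0:84/141 -2.5:90/146 0.0:94/149 2.5:94/149 5.0:94/149 7.5:93/148 10.0:94/150 12.5:90/144 15.0:80/128 17.5:69/96 20.0:96/100 22.5:141/141 25.0:182/178 27.5:191/185 30.0:190/185 32.5:189/184 35.0:190/185 37.5:188/184 40.0:179/178 42.5:149/163 45.0:113/148 47.5:92/143 50.0:90/145 52.5:92/147 55.0:93/147 57.5:93/148 60.0:93/147 62.5:91/147 65.0:92/144 67.5:112/151 70.0:155/174 72.5:190/197 75.0:204/207 77.5:205/208 80.0:204/207 82.5:203/206 85.0:203/206 87.5:203/207 
side 27 axis yaw -70.68618 0.5632599 0.28970855
-90.0:44/47 -87.5:53/56 -85.0:66/70 -82.5:68/73 -80.0:53/57 -77.5:39/42 -75.0:39/42 -72.5:52/55 -70.0:75/80 -67.5:86/91 -65.0:68/72 -62.5:44/47 -60.0:37/39 -57.5:47/50 -55.0:66/68 -52.5:79/82 -50.0:77/80 -47.5:60/62 -45.0:41/43 -42.5:35/36 -40.0:55/58 -37.5:84/89 -35.0:96/100 -32.5:79/81 -30.0:50/51 -27.5:43/43 -25.0:66/69 -22.5:103/108 -20.0:120/125 -17.5:110/113 -15.0:73/80 -12.5:51/72 -10.0:55/98 -7.5:65/120 -5.0:74/131 -2.5:72/128 0.0:66/117 2.5:63/111 5.0:58/102 7.5:51/91 10.0:46/80 12.5:51/80 15.0:85/105 17.5:137/147 20.0:172/178 22.5:183/189 25.0:173/173 27.5:141/138 30.0:112/107 32.5:103/99 35.0:102/98 37.5:101/98 40.0:101/99 42.5:102/99 45.0:104/101 47.5:105/102 50.0:85/82 52.5:58/57 55.0:55/56 57.5:68/72 60.0:73/76 62.5:73/76 65.0:73/76 67.5:73/76 70.0:66/69 72.5:51/53 75.0:39/40 77.5:45/45 80.0:61/63 82.5:69/72 85.0:62/65 87.5:47/48
```

View pics/side2.png

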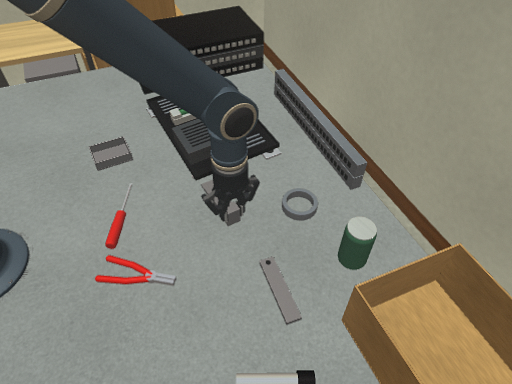

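The side view has the arm covering the vial, so I'll read the bubble from the scene camera, where the vial is clear. It stands about 31 mm off, as expected.

Request:
servo_tool:
  rows: "0 0 0.5 0;0 0 0.4 0;0 0 0.2 0;0 0 0.05 0;0 0 0 0;0 0 0 0;0 0 0 0"

```text
t: 7.63
eef_pos: [0.5619, -0.1122, 0.03]
tool_rot: [-2.099, -2.336, 0.002]
wrist_force: [-1.0, -0.1, 1.9]
grip_width: 0.391
grip_force: 40.7
```

Request:
servo_tool:
  rows: "0.3 0 0 0;0.4 0 0 0;0.4 0 0 0;0.4 0 0 0;0.4 0 0 0;0.3 0 0 0;0.3 0 0 0;0.2 0 0 0;0 0 0 0;0 0 0 0"

```text
t: 8.47
eef_pos: [0.5567, -0.0584, 0.0303]
tool_rot: [2.099, 2.337, -0.0]
wrist_force: [0.5, -0.6, -1.1]
grip_width: 0.396
grip_force: 40.3
```

Request:
servo_tool:
  rows: "0.1 0 0 0;0.1 0 0 0;0.1 0 0 0;0.1 0 0 0;0.1 0 0 0;0 0 0 0"

```text
t: 8.97
eef_pos: [0.5556, -0.0484, 0.0303]
tool_rot: [2.1, 2.337, -0.0]
wrist_force: [-0.0, 1.4, -1.0]
grip_width: 0.387
grip_force: 40.2
```

Request:
servo_tool:
  rows: "0.1 0 0.02 0;0.1 0 0.02 0;0.1 0 0 0;0.1 0 0 0;0.1 0 0 0;0 0 0 0;0 0 0 0"

```text
t: 9.55
eef_pos: [0.5558, -0.044, 0.0303]
tool_rot: [2.101, 2.329, -0.005]
wrist_force: [1.1, -10.6, 3.5]
grip_width: 0.392
grip_force: 40.9
```

Request:
servo_tool:
  rows: "0.1 0 0 0;0.1 0 0 0;0.1 0 0 0;0 0 0 0;0 0 0 0"

```text
t: 9.97
eef_pos: [0.5555, -0.0379, 0.0303]
tool_rot: [2.101, 2.328, -0.004]
wrist_force: [1.3, -11.0, 1.9]
grip_width: 0.391
grip_force: 40.8
```

```bash
cat > b2.py <<'E'
from bub import *
p,t,r,g=measure("scene"); t=t*1e3
def com(w,a,b):
    k=(t>a)&(t<b); w=np.clip(w,0,None)*k; return (w*t).sum()/max(w.sum(),1e-9)
k=(r>140)&(t>-58)&(t<58); b=(t[k].min()+t[k].max())/2 if k.any() else None
print("bubble",t[k].min(),t[k].max(),b,"centroid",com(r-110,-58,58))
print("lines",com(110-g,-28,-5),com(110-g,8,30),"vial ends",t[(r<150)].min() , [x for x in t[(r<150)&(t<80)]][-1])
print("t",readout.read_state()["t"])
E
python3 b2.py
```

```text
bubble 14.500000000000096 34.500000000000114 24.500000000000107 centroid 24.837767166894146
lines -17.51803051317608 0.0 vial ends -66.49999999999997 67.00000000000014
t 10.0167
```

Request:
servo_tool:
  rows: "0.06 0 0 0;0.06 0 0 0;0.06 0 0 0;0.06 0 0 0;0.06 0 0 0;0.06 0 0 0;0.06 0 0 0;0.06 0 0 0;0.06 0 0 0;0.06 0 0 0;0 0 0 0;0 0 0 0"

```text
t: 11.02
eef_pos: [0.5541, -0.0259, 0.0302]
tool_rot: [2.101, 2.328, -0.005]
wrist_force: [1.6, -10.2, 0.9]
grip_width: 0.39
grip_force: 40.8
```

```bash
python3 b2.py
```

```text
bubble 2.5000000000000853 26.000000000000107 14.250000000000096 centroid 14.042081624682774
lines -18.806883365200697 0.0 vial ends -67.99999999999997 67.00000000000014
t 11.0667
```

Request:
servo_tool:
  rows: "0.06 0 0 0;0.06 0 0 0;0.06 0 0 0;0.06 0 0 0;0.06 0 0 0;0.06 0 0 0;0.06 0 0 0;0.06 0 0 0;0.06 0 0 0;0.06 0 0 0;0 0 0 0;0 0 0 0"

```text
t: 12.07
eef_pos: [0.5526, -0.0143, 0.0301]
tool_rot: [2.102, 2.328, -0.006]
wrist_force: [2.0, -12.3, 1.9]
grip_width: 0.392
grip_force: 40.8
```

```bash
python3 b2.py
```

```text
bubble -5.999999999999922 12.500000000000094 3.250000000000086 centroid 3.1896857016379787
lines -19.624999999999932 16.604712041884916 vial ends -69.49999999999997 65.50000000000014
t 12.1167
```

Request:
servo_tool:
  rows: "0.06 0 0 0;0.06 0 0 0;0.06 0 0 0;0.06 0 0 0;0.06 0 0 0;0 0 0 0;0 0 0 0;0 0 0 0;0 0 0 0"

```text
t: 12.87
eef_pos: [0.5519, -0.0088, 0.0301]
tool_rot: [2.102, 2.327, -0.007]
wrist_force: [0.9, -11.9, 1.4]
grip_width: 0.391
grip_force: 40.8
```

```bash
python3 b2.py; python3 b2.py
```

```text
bubble -11.999999999999927 9.500000000000092 -1.2499999999999174 centroid -1.0095106003565653
lines -21.499999999999936 14.323308270676785 vial ends -71.49999999999999 64.50000000000014
t 12.9167
bubble -11.499999999999927 10.000000000000092 -0.7499999999999174 centroid -0.7605816153768722
lines -21.292165397170773 14.549902152641971 vial ends -71.49999999999999 65.00000000000014
t 12.9667
```

Request:
servo_tool:
  rows: "0.05 0 0 0;0.05 0 0 0;0.05 0 0 0;0.02 0 0 0;0 0 0 0;0 0 0 0;0 0 0 0;0 0 0 0;0 0 0 0;0 0 0 0"

```text
t: 13.8
eef_pos: [0.5515, -0.0056, 0.03]
tool_rot: [2.102, 2.327, -0.007]
wrist_force: [2.3, -12.3, 2.8]
grip_width: 0.391
grip_force: 40.8
```

```bash
python3 b2.py; python3 b2.py
```

```text
bubble -57.99999999999997 28.000000000000107 -14.999999999999932 centroid -0.08317365694406458
lines 0.0 0.0 vial ends -90.0 79.50000000000016
t 13.85
bubble -13.999999999999929 8.50000000000009 -2.749999999999919 centroid -2.9694743566343416
lines -21.5157342657342 14.371212121212217 vial ends -71.49999999999999 64.50000000000014
t 13.9
```

Request:
servo_tool:
  rows: "-0.05 0 0 0;-0.05 0 0 0;-0.05 0 0 0;-0.05 0 0 0;0 0 0 0;0 0 0 0"

```text
t: 14.4
eef_pos: [0.5515, -0.0057, 0.03]
tool_rot: [2.102, 2.331, -0.002]
wrist_force: [0.5, -7.1, 1.8]
grip_width: 0.388
grip_force: 40.7
```

Request:
servo_tool:
  rows: "-0.05 0 0 0;-0.05 0 0 0;-0.05 0 0 0;-0.05 0 0 0;-0.05 0 0 0;0 0 0 0;0 0 0 0"

```text
t: 14.98
eef_pos: [0.5518, -0.0058, 0.03]
tool_rot: [-2.097, -2.338, -0.005]
wrist_force: [0.5, 4.3, 5.8]
grip_width: 0.388
grip_force: 41.0
```

```bash
python3 b2.py; python3 b2.py
```

```text
bubble -14.99999999999993 7.00000000000009 -3.9999999999999205 centroid -4.013425664216991
lines -22.571012805587827 13.317813765182283 vial ends -72.49999999999999 63.50000000000014
t 15.0333
bubble -14.99999999999993 7.50000000000009 -3.7499999999999205 centroid -3.823534866468762
lines -22.415606936416122 13.497946611909747 vial ends -72.49999999999999 64.00000000000014
t 15.0833
```

Request:
servo_tool:
  rows: "0.05 0 0 0;0.05 0 0 0;0 0 0 0"

```text
t: 15.33
eef_pos: [0.5518, -0.0058, 0.03]
tool_rot: [2.098, 2.337, 0.002]
wrist_force: [0.9, 0.1, 5.5]
grip_width: 0.39
grip_force: 41.1
```

Request:
servo_tool:
  rows: "0 0 0 0;0 0 0 0;0 0 0 0;0 0 0 0;0 0 0 0;0 0 0 0;0 0 0 0;0 0 0 0;0 0 0 0;0 0 0 0;0 0 0 0;0 0 0 0"
  fingers: -0.6

```text
t: 16.33
eef_pos: [0.5511, -0.0063, 0.0295]
tool_rot: [2.1, 2.336, -0.0]
wrist_force: [-0.5, 0.5, -0.1]
grip_width: 0.795
grip_force: 0.0
```

```bash
python3 b2.py; python3 b2.py
```

```text
bubble -14.499999999999929 7.50000000000009 -3.4999999999999196 centroid -3.6439712337722185
lines -22.317386231038448 13.539029535865073 vial ends -71.99999999999999 64.00000000000014
t 16.3833
bubble -14.99999999999993 7.00000000000009 -3.9999999999999205 centroid -3.9490259126157707
lines -22.585093896713552 13.325604838709772 vial ends -72.49999999999999 63.50000000000014
t 16.4333
```

Request:
servo_tool:
  rows: "0 0 -0.3 0;0 0 -0.5 0;0 0 -0.7 0;0 0 -0.8 0;0 0 -0.8 0;0 0 -0.8 0;0 0 -0.8 0;0 0 -0.8 0;0 0 -0.5 0;0 0 0 0;0 0 0 0;0 0 0 0"

```text
t: 17.43
eef_pos: [0.5505, -0.0065, 0.1489]
tool_rot: [-2.1, -2.336, 0.002]
wrist_force: [-0.5, 0.8, 0.3]
grip_width: 0.799
grip_force: 0.0
```

```bash
python3 b2.py; python3 b2.py; python3 w.py w3; python3 -c "
from bub import *
p=measure('scene',1)[0]" >/dev/null
python3 - <<'E'
import cv2,numpy as np
a=cv2.imread("pics/w3.png");b=cv2.resize(cv2.imread("pics/b_scene.png"),(288,270))
c=np.zeros((384,800,3),np.uint8);c[:,:512]=a;c[:270,512:]=b;cv2.imwrite("pics/fin.png",c)
E
```

```text
bubble -14.99999999999993 7.00000000000009 -3.9999999999999205 centroid -4.0358586830958
lines -22.652343749999936 13.198874296435365 vial ends -72.49999999999999 63.50000000000014
t 17.4833
bubble -14.99999999999993 7.50000000000009 -3.7499999999999205 centroid -3.7397029980385854
lines -22.40951276102082 13.479879275654019 vial ends -71.99999999999999 64.00000000000014
t 17.5333
17.5333 [ 0.55039373 -0.00641587  0.1485057 ] [-0.85642494 -0.75755958  1.0448294 ]
toolx yaw 96.10574193582087 tilt [ 2.06687718e-04 -1.96003965e-03 -9.99998058e-01]
```

View pics/fin.png

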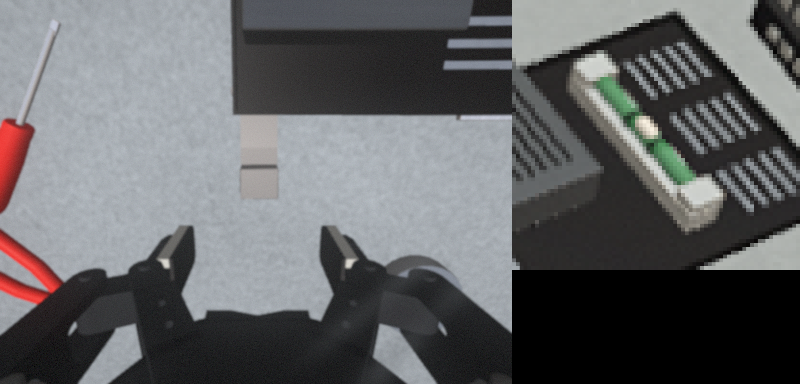

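The wrist view shows the shim flat and square under the low corner, with its block at (259,182) clear of the shelf edge at row 115. In the scene crop the bubble at (648,127) sits between its lines, about +0.7 mm by measurement. I'll hand in now.

```bash
python3 -c "
from rig import close_job
print(close_job())"
```

```text
the job is handed in; nothing more can be done
None
```

The wedge shim is in place bearing the low corner, the bubble measured about 0.7 mm off centre (between the lines) after release, and the job was handed in at about 17.6 s; no verdict came back.

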